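# Lay the component box down against the stop bar

### The arm

A 7-joint arm with a two-finger parallel gripper is mounted at the origin on a cart in front of the work surface, level with it; the furniture and walls round the work are solid. World frame = base frame: x ahead of the robot, y to its left, z up, the work surface at z = 0. Lengths are in m, angles in rad, forces in N, time in s.
With the tool pointing down it reaches from about 0.425 to 1.025 m from the base axis. Payload 9.4 kg.
Tool frame: the origin (TCP) lies midway between the tips of the shut fingers; the grasp point (between the pads) lies 19 mm behind it; z points along the fingers, y is the direction in which the jaws open and shut (so a half turn about z gives the same grasp; the last joint's range is limited). The gripper opens to 93 mm and grips with 3 to 60 N. Pads are 15 mm wide; open, the fingers measure 128 mm over their backs; the gripper's body (75 mm by 188 mm) begins 65 mm behind the grasp point.
Start: joints at [-1.419, 0.599, -0.003, 1.599, 0.002, 0.943, -0.08], TCP at [0.164, 0.706, 0.219] pointing down, gripper open.
Joint ranges: [-2.57, 2.57], [-0.35, 1.97], [-1.29, 1.29], [0.11, 2.56], [-1.05, 4.19], [0.11, 1.86], [-2.63, 2.63]. Speed limits (rad/s): [2.22, 2.22, 3.01, 3.01, 3.14, 3.14, 3.14].

### API

Orientations are given as a rotation vector (axis times angle).
In Python, from workcell import manip, optics, ticket gives the robot as it stands.
- The arm moves only by the shell command python3 -m inch 'ROWS' [FORCE]. ROWS is JSON, a list that holds one entry, the list of rows, each a list of 7 numbers: the shift along the tool's x, y, z in units of 50 mm (1.0 is 50 mm), then the turn, a rotation vector about the tool's x, y, z in units of 5 degrees (1.0 is 5 degrees), then the gripper command: -1 is fully open, 1 is shut, values between are in proportion. In form: [[[x, y, z, wx, wy, wz, fingers], ...]]. A call has 1 to 8 rows; each row shifts and turns the commanded pose from where the row before left it, along the tool's axes as they then stand; what a row does not reach is not made up. A row lasts 1/10 s, in which the tool goes at most 50 mm and 8.59 degrees, less where a joint would pass 70% of its speed; a pose out of reach is approached as far as the arm can. A call is refused whole if a number of a shift passes 1 or a number of a turn 1, either way. A call with a gripper value outside its range is refused whole. The fingers move at their own pace and stop on an object; FORCE is the grip in N (left out, the last holds). Time passes only in rows, so rows that do not move let the fingers close. It gives the time, the measured TCP pose, the force and the opening at its end, in the units of the state.
- manip.get_obs(): the state, without advancing time (a new reading comes with each control period).
- optics.grab_frame(name): name is "side" or "top" or "wrist"; returns a dict with "frame" (420x560x3 uint8, blue, green, red), "fov_y" (degrees; the focal length in pixels is half the picture's height over the tangent of half this angle, whatever the lens; pixels are square), "cx", "cy" (the principal point, pixels), "rvec" (rotation vector, rad) and "tvec" (3), from world to camera coordinates, as OpenCV has them; the wrist camera has in their place "hand_eye" (4x4, takes a point from camera to tool coordinates, whose origin is the TCP and whose axes are the flange's). Camera axes: x right, y down, z forward; pixel columns grow to the right and rows downward; lengths in m; the calibration is good to about 2 mm. A picture is of the moment at which its call begins: read the wrist's pose just before it. There is no depth.
- ticket.close_job(): hands the job in, once; it reports no verdict.
The state is a dict: "time": time; "q": joint angles; "qvel": joint speeds; "joint_efforts": joint torques, N m; "position": TCP position; "tcp_rot": TCP orientation; "contact_force": force on the tool from outside, world axes, zero at the start; "ft_torque": the same for the moment, N m; "width": finger opening in m.
Only numpy, scipy, OpenCV 4.12 (cv2) and the standard library are available. Lean on these libraries where they do the work, as an engineer would, in place of code of your own. Each camera call takes 0.05 s, during which the arm holds its last target.

### The job

The larger black component box stands on its end on the bench. Without gripping or lifting anything, push it over with the fingers so that it lies flat on the bench with its lid up, and slide it until the end that was uppermost sits flush against the face of the low aluminium stop bar, between the bar's two ends. Leave the tools and supplies lying around where they are.

Things in the scene. Friction and masses are not known exactly. Their poses are not given: they have to be found in the camera images.
- box: closed black box, label on the lid, 85 x 124 x 39 mm (a tab sticks out 4 mm more at the middle of its -x side), about 0.3 kg; the lid does not open. Origin: centre of its underside. Axes: z out of the lid, y along the 124 mm length, x along the 85 mm width. It starts standing on its -y end: y up, z level and pointing roughly away from the stop bar, lid face on the side away from the bar
- box_mid (a point): centre of the box, 62 mm above the bench while it stands, 19.5 mm once it lies flat. Axes as box. Pushed against its z axis, high up on the lid face (upper third), the standing box tips toward the bar instead of sliding; past about 20 degrees it falls by itself onto its underside
- box_lead (a point): centre of the box's +y end face: the end that is uppermost at the start and must come against the bar; 62 mm from box_mid
- stop_bar: aluminium bar screwed to the bench (fixed), 240 mm long, 24 mm high, 14 mm thick, with a low screw flange behind and a thin grey mat (200 x 280) in front. Origin: at bench level, middle of its working face; x runs along the bar, y points from the face into the bar, away from the box, so the box arrives moving along +y. At the start the box's middle is about 165 to 235 mm in front of the face
- pen: white pen with a green cap, 132 long, 16 thick, lying (mm); a loose bystander, to be left where it is; origin at the centre of its underside
- tape: roll of heat tape lying flat, 62 across, 20 high (mm); a loose bystander, to be left where it is; origin at the centre of its underside
- cutters: side cutters with blue handles, lying, 52 x 109 x 13 (mm); a loose bystander, to be left where it is; origin at the centre of its underside
- spool: spool of solder wire, 58 across, 36 high, standing on its flange (mm); a loose bystander, to be left where it is; origin at the centre of its underside
- swabs: tube of swabs standing upright, 37 across, 116 high (mm); a loose bystander, to be left where it is; origin at the centre of its underside
There are look-alikes about, which are no part of the job. What is shaped like the box but turquoise is not meant.

How it is judged:
On the way:
1. the box has been tipped over and lies flat, lid up (angle between box's own z axis and vertical below 0.08 rad and height (world z) of box_mid below 0.025 m), for 0.1 s.
At the end, for the whole second after the job is handed in: the box lies flat on the bench (within 0.06 rad), lid up, at rest, its leading end within 5 mm of the bar's face and parallel to it within 0.07 rad, the middle of that end at most 75 mm from the middle of the bar (angle between box's own z axis and vertical below 0.06 rad and height (world z) of box_mid below 0.024 m and y of box_lead in the frame of stop_bar between -0.005 and 0.003 m and x of box_lead in the frame of stop_bar between -0.075 and 0.075 m and angle between the y axis of box and the y axis of stop_bar, either way round below 0.07 rad and linear speed of box below 0.01 m/s and angular speed of box below 0.1 rad/s); the robot touches nothing.
It fails at once if the box is lifted off the bench (height (world z) of box_mid above 0.08 m or (angle between box's own z axis and vertical below 0.3 rad and height (world z) of box_mid above 0.055 m)).
It fails at once if a bystander is moved by more than 25 mm (distance of any of pen, tape, cutters, spool, swabs from where it was at the start of the episode above 0.025 m).
It also fails if it takes over 40 s, if anything falls off the work surface, if the arm or the gripper's body presses on something with over 40 N, if the wrist force passes 120 N, or if a joint passes its speed limit or range.

## Working session

There is one attempt and no reset: what is moved stays moved. The work goes in short steps, Python scripts to look and compute and a shell command to move; the robot and the scene stay as the last step left them, time stands still between calls to the robot, and variables do not carry over. Pictures are saved under pics/ and viewed, and the job is handed in when it is done.

```bash
mkdir -p pics; ls
python3 - <<'E'
from workcell import manip, optics
import cv2
s=manip.get_obs()
print({k:s[k] for k in ('time','q','position','tcp_rot','width','contact_force')})
for n in ("side","top","wrist"):
    f=optics.grab_frame(n)
    cv2.imwrite(f'pics/a_{n}.png',f['frame']); print(n,{k:v for k,v in f.items() if k!='frame'})
E
```

```text
pics
{'time': 0.0, 'q': array([-1.41868197,  0.60009315, -0.00256337,  1.60011267,  0.00175326,
        0.94289568, -0.07981486]), 'position': array([0.16432998, 0.70563842, 0.2177889 ]), 'tcp_rot': array([-3.58576578e-01, -3.12097809e+00,  2.36338187e-03]), 'width': 0.09324326233293623, 'contact_force': array([ 0.03957031, -0.31316865, -0.34159079])}
side {'fov_y': 56.35556202352972, 'cx': 280.43963712834585, 'cy': 207.0564060458683, 'rvec': array([ 2.22507254, -0.31720621,  0.15942847]), 'tvec': array([-0.52315011,  0.23255854,  0.77250586])}
top {'fov_y': 48.641516898919996, 'cx': 281.3868918280825, 'cy': 214.10001696562563, 'rvec': array([ 2.2443688 , -1.96446765,  0.19145797]), 'tvec': array([0.03182298, 0.56919941, 0.97840712])}
wrist {'fov_y': 64.48953087530914, 'cx': 277.97499674174145, 'cy': 208.7198186355993, 'hand_eye': array([[-1.26180741e-03, -9.55266881e-01, -2.95742446e-01,
         8.20654015e-02],
       [ 9.99999202e-01, -1.18825622e-03, -4.28428820e-04,
         9.88090046e-04],
       [ 5.78460597e-05, -2.95742751e-01,  9.55267618e-01,
        -1.66894268e-01],
       [ 0.00000000e+00,  0.00000000e+00,  0.00000000e+00,
         1.00000000e+00]])}
```

View pics/a_top.png

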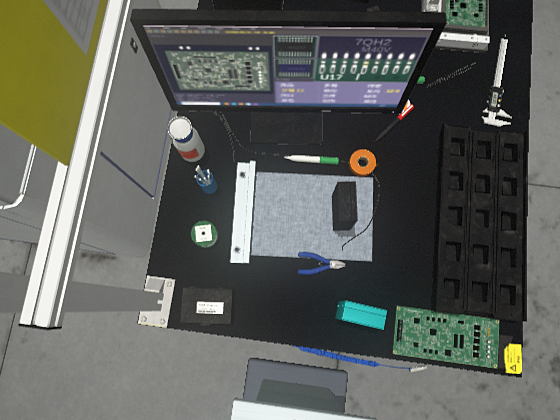

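View pics/a_side.png

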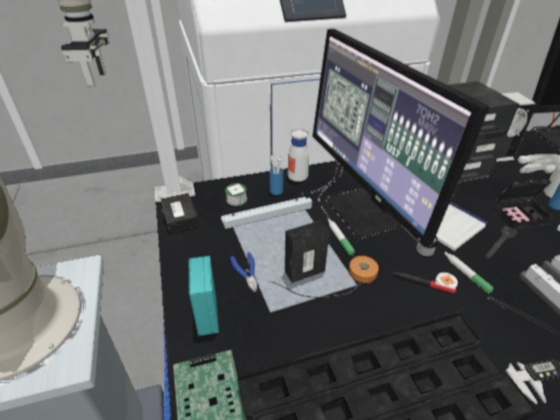

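View pics/a_wrist.png

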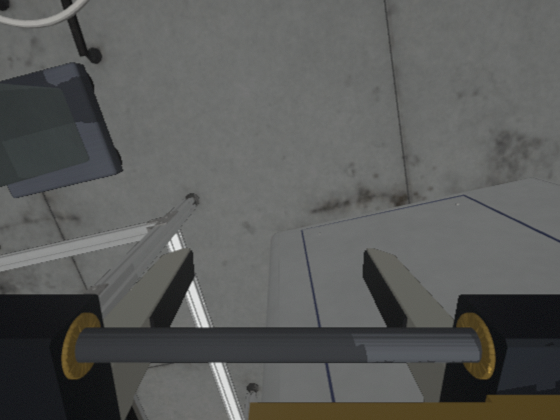

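Candidates for the box are the standing black box on the mat (top 344,206; side 305,255), the small flat black box (top 207,306; side 178,210), which is the smaller one, the turquoise one (top 361,315; side 203,295), which is excluded, and the dark boxes at the back (side 485,115). I choose the standing one on the mat and check it in a close crop.

```bash
cat > h.py <<'E'
import numpy as np, cv2
from scipy.spatial.transform import Rotation as R
from workcell import manip, optics
def cam(f):
    fl=210/np.tan(np.radians(f['fov_y']/2)); K=np.array([[fl,0,f['cx']],[0,fl,f['cy']],[0,0,1]]); return K,R.from_rotvec(f['rvec']).as_matrix(),np.array(f['tvec'])
def unproj(f,uv,z):
    K,r,t=cam(f); c=-r.T@t; d=r.T@np.linalg.inv(K)@np.array([uv[0],uv[1],1.]); return c+d*(z-c[2])/d[2]
def proj(f,P):
    K,r,t=cam(f); return cv2.projectPoints(np.array(P,float).reshape(-1,1,3),np.array(f['rvec']),t,K,None)[0].reshape(-1,2)
E
python3 - <<'E'
from h import *
a=cv2.imread('pics/a_top.png')[140:290,140:400]; cv2.imwrite('pics/b_top.png',cv2.resize(a,None,fx=3,fy=3,interpolation=cv2.INTER_CUBIC))
a=cv2.imread('pics/a_side.png')[180:320,210:390]; cv2.imwrite('pics/b_side.png',cv2.resize(a,None,fx=4,fy=4,interpolation=cv2.INTER_CUBIC))
E
```

```text
(no output)
```

View pics/b_top.png

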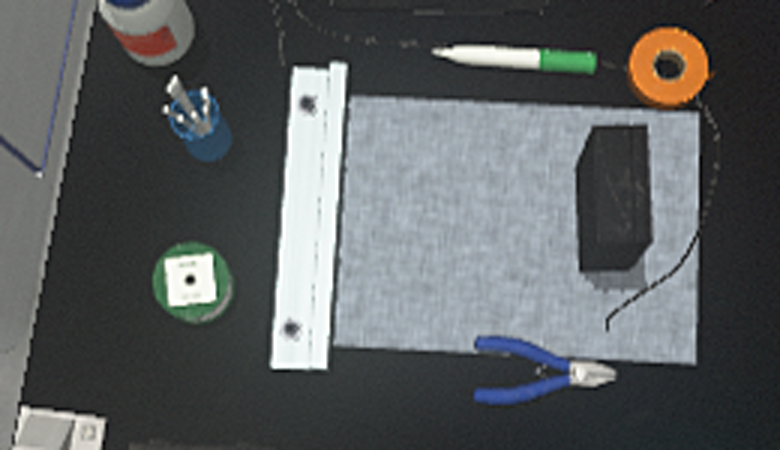

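View pics/b_side.png

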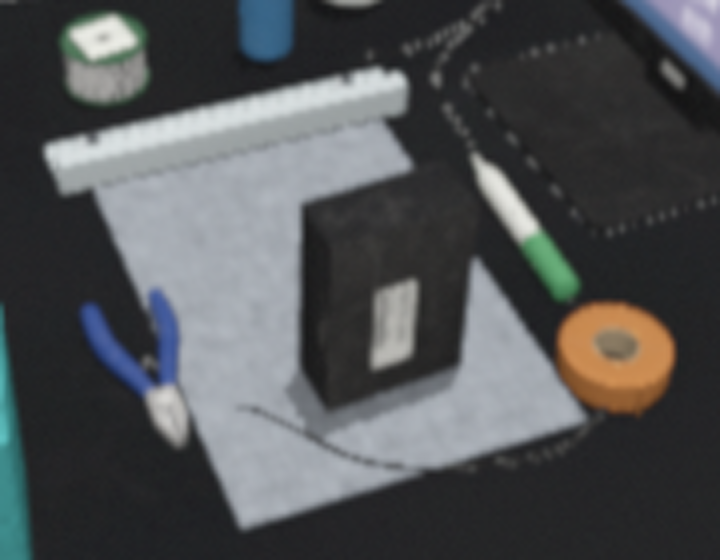

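Run:
```python
from h import *
ft=optics.grab_frame("top"); fs=optics.grab_frame("side")
import pickle; pickle.dump((ft,fs),open('f.pkl','wb'))
for n,f in (('top',ft),('side',fs)):
    K,r,t=cam(f); print(n,-r.T@t)
T=lambda u,v:(140+u/3,140+v/3)
S=lambda u,v:(210+u/4,180+v/4)
for nm,p,z in [('barface top hi',T(346,63),.024),('barface top lo',T(328,369),.024),('mat bl',T(335,346),0),('mat tl',T(350,95),0),('mat tr',T(700,111),0),('mat br',T(697,364),0),('tape',T(668,66),.02),('cutter tip',T(616,375),.01),('cut h1',T(476,342),.01),('cut h2',T(476,397),.01),('pen l',T(434,51),.008),('pen r',T(595,63),.008)]:
    print(nm,unproj(ft,p,z).round(3))
for nm,p,z in [('barS l',S(62,193),0.0),('barS lt',S(60,170),0.024),('barS rt',S(405,88),.024),('barS r',S(405,112),0),('box front l',S(328,408),0),('box front r',S(460,366),0),('mat',S(242,530),0),('mat',S(585,420),0),('tape',S(615,345),.02)]:
    print(nm,unproj(fs,p,z).round(3))
```

```text
top [0.35737155 0.07526913 1.07186814]
side [ 0.36950696 -0.58763653  0.66534407]
barface top hi [0.685 0.186 0.024]
barface top lo [0.446 0.165 0.024]
mat bl [0.466 0.164 0.   ]
mat tl [0.666 0.181 0.   ]
mat tr [ 0.69  -0.097  0.   ]
mat br [ 0.489 -0.114  0.   ]
tape [ 0.717 -0.065  0.02 ]
cutter tip [ 0.471 -0.052  0.01 ]
cut h1 [0.482 0.057 0.01 ]
cut h2 [0.441 0.051 0.01 ]
pen l [0.709 0.119 0.008]
pen r [ 0.716 -0.009  0.008]
barS l [0.449 0.169 0.   ]
barS lt [0.449 0.164 0.024]
barS rt [0.685 0.183 0.024]
barS r [0.687 0.187 0.   ]
box front l [ 0.558 -0.047  0.   ]
box front r [ 0.639 -0.038  0.   ]
mat [ 0.491 -0.111  0.   ]
mat [ 0.69  -0.094  0.   ]
tape [ 0.72  -0.064  0.02 ]
```

Run:
```python
from h import *
import pickle
from scipy.optimize import least_squares
ft,fs=pickle.load(open('f.pkl','rb'))
T=lambda u,v:(140+u/3,140+v/3)
S=lambda u,v:(210+u/4,180+v/4)
def pt(p,a,b,z): # a across width (+=far), b depth (+ = toward bar)
    x,y,w=p; c,s=np.cos(w),np.sin(w); return [x+c*a-s*b,y+s*a+c*b,z]
h,d=.0425,.0195
obs=[(ft,T(647,125),(h,-d,.124)),(ft,T(597,127),(h,d,.124)),(ft,T(652,242),(-h,-d,.124)),(ft,T(577,165),(h,d,0)),(ft,T(580,270),(-h,d,0)),(ft,T(630,270),(-h,-d,0)),
(fs,S(328,408),(-h,-d,0)),(fs,S(460,366),(h,-d,0)),(fs,S(303,207),(-h,d,.124)),(fs,S(478,194),(h,-d,.124)),(fs,S(303,370),(-h,d,0))]
def res(p): return np.concatenate([proj(f,[pt(p,*q)])[0]-o for f,o,q in obs])
r=least_squares(res,[.6,-.02,.1],loss='soft_l1'); print(r.x); print(r.fun.reshape(-1,2).round(1))
x,y,w=r.x
b=np.array([.567,.175]); th=.086
e=np.array([np.cos(th),np.sin(th)]);n=np.array([-np.sin(th),np.cos(th)])
print('box in bar frame',(np.array([x,y])-b)@e,(np.array([x,y])-b)@n)
E0=None
for k,f in (('top',ft),('side',fs)):
    im=cv2.resize(f['frame'],None,fx=4,fy=4,interpolation=cv2.INTER_CUBIC)
    P=[pt(r.x,a,bb,z) for z in (0,.124) for a,bb in ((-h,-d),(h,-d),(h,d),(-h,d))]
    q=(proj(f,P)*4+1.5)
    for i in range(4):
        for u,v in ((i,(i+1)%4),(i+4,(i+1)%4+4),(i,i+4)): cv2.line(im,tuple(map(int,q[u])),tuple(map(int,q[v])),(0,0,255),1)
    c=q.mean(0).astype(int); cv2.imwrite(f'pics/c_{k}.png',im[max(0,c[1]-280):c[1]+280,c[0]-260:c[0]+260])
a=[cv2.imread(f'pics/c_{k}.png') for k in('top','side')]
hh=min(i.shape[0] for i in a); cv2.imwrite('pics/c.png',cv2.resize(np.hstack([i[:hh] for i in a]),None,fx=.76,fy=.76))
```

```text
[ 0.59388555 -0.02860385  0.15044985]
[[ 0.3 -1.1]
 [-1.6 -1.4]
 [ 0.6 -0.5]
 [-0.8 -0.1]
 [-0.4  0.3]
 [-0.4  0. ]
 [-0.4  2.8]
 [ 0.5  1. ]
 [-1.1 -0.1]
 [ 0.5  3.2]
 [-1.8  0.1]]
box in bar frame 0.009297830274489357 -0.20516069849919277
```

View pics/c.png

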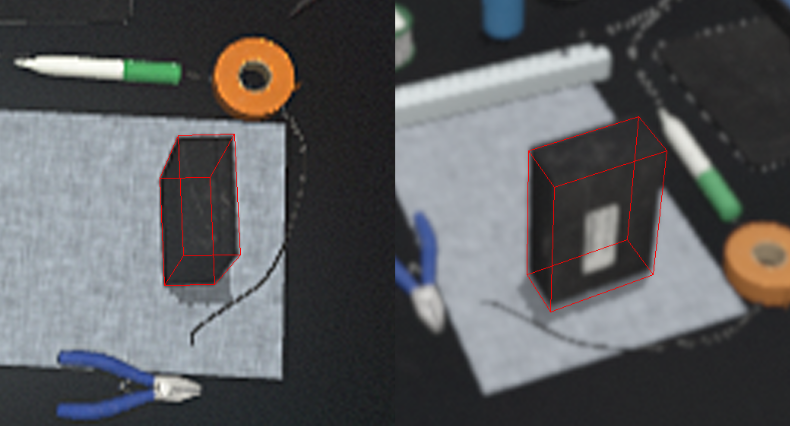

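Run:
```python
from h import *
import pickle
ft,fs=pickle.load(open('f.pkl','rb'))
a=cv2.resize(ft['frame'][0:420,0:280],None,fx=2,fy=2)[:,:400]; 
cv2.imwrite('pics/d_top.png',cv2.resize(ft['frame'][180:360,0:260],None,fx=3,fy=3))
cv2.imwrite('pics/d_side.png',cv2.resize(fs['frame'][0:240,40:300],None,fx=2.4,fy=2.4))
```

```text
(no output)
```

View pics/d_top.png

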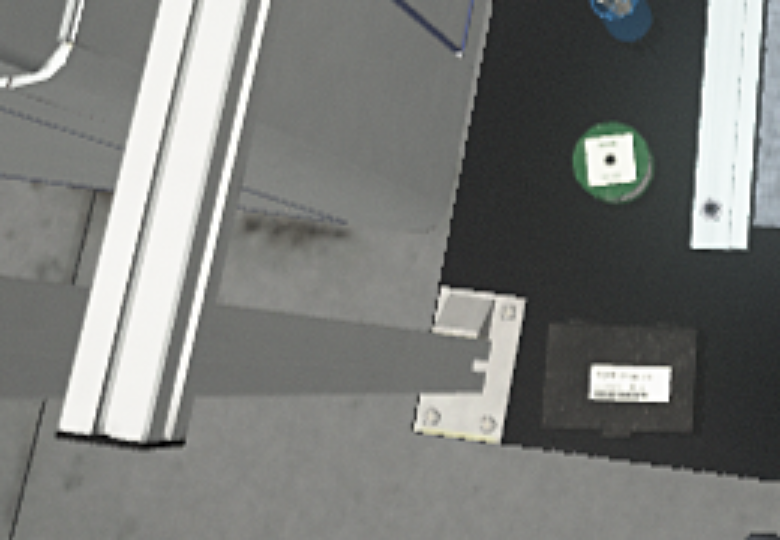

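View pics/d_side.png

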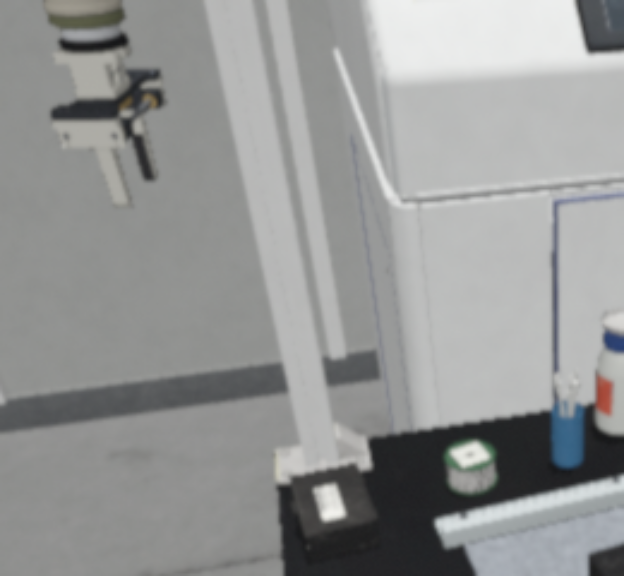

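Run:
```python
from h import *
import pickle
ft,fs=pickle.load(open('f.pkl','rb'))
T=lambda u,v:(u/3,180+v/3)
for p in [(487,335),(485,392),(433,335),(420,392),(440,288),(525,298),(500,440),(414,432)]: print(p,unproj(ft,T(*p),0).round(3))
for z in (.5,.6,.7,.8,.9):
    print(z,[unproj(ft,T(*p),z)[:2].round(3) for p in [(60,433),(185,443),(160,0),(270,0)]])
# side: post edges
for p in [(302,465),(338,462)]: print(unproj(fs,(40+p[0]/2.4,p[1]/2.4),0).round(3))
```

```text
(487, 335) [0.357 0.354 0.   ]
(485, 392) [0.315 0.347 0.   ]
(433, 335) [0.351 0.394 0.   ]
(420, 392) [0.308 0.396 0.   ]
(440, 288) [0.387 0.396 0.   ]
(525, 298) [0.388 0.33  0.   ]
(500, 440) [0.282 0.33  0.   ]
(414, 432) [0.279 0.395 0.   ]
0.5 [array([0.296, 0.386]), array([0.299, 0.336]), array([0.477, 0.388]), array([0.483, 0.341])]
0.6 [array([0.307, 0.332]), array([0.309, 0.29 ]), array([0.456, 0.333]), array([0.461, 0.295])]
0.7 [array([0.318, 0.278]), array([0.319, 0.245]), array([0.435, 0.278]), array([0.439, 0.248])]
0.8 [array([0.328, 0.223]), array([0.33 , 0.199]), array([0.414, 0.224]), array([0.417, 0.202])]
0.9 [array([0.339, 0.169]), array([0.34 , 0.154]), array([0.393, 0.169]), array([0.395, 0.155])]
[0.312 0.362 0.   ]
[0.354 0.357 0.   ]
```

The box choice is confirmed. A gantry post at about (0.33, 0.37), with a beam near z≈0.5, stands between the arm and the work. I'll retract to a small radius, swing past it, and then extend.

```bash
python3 -m inch '[[[0,-0.8,-0.3,0,0,0,0.1],[0,-1,-0.5,0,0,0,0.1],[0,-1,-0.5,0,0,0,0.1],[0,-1,-0.5,0,0,0,0.1]]]'; python3 -c "
from workcell import manip
s=manip.get_obs();print(s['q'],s['position'],s['tcp_rot'])"
```

```text
time: 0.65
position: [0.1245, 0.5346, 0.3011]
tcp_rot: [0.359, 3.121, -0.001]
contact_force: [-0.0, 0.8, 0.9]
width: 0.0657
[-1.43560522  0.29779104 -0.01274412  1.9057957   0.00469445  0.93857053
 -0.10850487] [0.12453969 0.53464726 0.30108817] [ 3.58510787e-01  3.12102575e+00 -8.43467695e-04]
```

```bash
python3 -m inch '[[[0,-1,-0.3,0,0,0,0.1],[0,-1,-0.3,0,0,0,0.1],[0,-1,-0.3,0,0,0,0.1],[0,-1,-0.3,0,0,0,0.1],[0,-0.6,0,0,0,0,0.1]]]'; python3 -c "
from workcell import manip
s=manip.get_obs();print(s['q'],s['position'],s['tcp_rot'])"
```

```text
time: 1.15
position: [0.0743, 0.3181, 0.3594]
tcp_rot: [0.359, 3.121, 0.004]
contact_force: [-0.1, -0.1, 0.2]
width: 0.0419
[-1.46126667 -0.08574052 -0.04935658  2.20209408 -0.00468935  1.02281755
 -0.16607345] [0.07425848 0.31811234 0.35941401] [0.35869869 3.12094869 0.00366162]
```

```bash
python3 -m inch '[[[0,-0.6,0,0,0,0,0.1],[-0.05,-0.2,0,0,0,0,0.1],[-0.4,-0.02,0,0,0,0.8,0.1]]]'; python3 -c "
from workcell import manip
s=manip.get_obs();print(s['q'],s['position'],s['tcp_rot'])"
```

```text
time: 1.45
position: [0.0865, 0.2752, 0.3586]
tcp_rot: [-0.464, -3.107, -0.003]
contact_force: [0.4, 0.6, 0.0]
width: 0.0419
[-1.43271255 -0.15082918 -0.02576049  2.25635769 -0.00447277  1.03434799
 -0.18126738] [0.08651488 0.27515233 0.35856176] [-4.63507606e-01 -3.10717686e+00 -2.62494390e-03]
```

```bash
python3 -m inch '[[[-0.5,-0.02,0,0,0,1,0.1],[-0.5,-0.02,0,0,0,1,0.1],[-0.5,-0.02,0,0,0,1,0.1],[-0.5,-0.02,0,0,0,1,0.1],[-0.5,-0.02,0,0,0,1,0.1]]]'; python3 -c "
from workcell import manip
s=manip.get_obs();print(s['q'],s['position'],s['tcp_rot'])"
```

```text
time: 1.95
position: [0.1969, 0.2147, 0.3583]
tcp_rot: [1.134, 2.929, 0.001]
contact_force: [-0.3, 0.0, -0.3]
width: 0.0419
[-1.24037466 -0.16356827  0.17755814  2.26184154  0.03368995  1.04052027
 -0.25004371] [0.19687579 0.21474741 0.35832096] [1.13397323e+00 2.92940651e+00 7.45226422e-04]
```

```bash
python3 -m inch '[[[-0.5,-0.02,0,0,0,1,0.1],[-0.5,-0.02,0,0,0,1,0.1],[-0.5,-0.02,0,0,0,1,0.1],[-0.5,-0.02,0,0,0,1,0.1],[-0.5,-0.02,0,0,0,1,0.1],[-0.5,-0.02,0,0,0,1,0.1]]]'; python3 -c "
from workcell import manip
s=manip.get_obs();print(s['q'],s['position'],s['tcp_rot'])"
```

```text
time: 2.55
position: [0.2777, 0.0897, 0.3584]
tcp_rot: [1.854, 2.536, 0.001]
contact_force: [0.3, 0.5, 0.2]
width: 0.0418
[-1.0124339  -0.19834221  0.40515247  2.27088445  0.09002492  1.05454521
 -0.35050725] [0.27773608 0.08967842 0.35836392] [1.85351682e+00 2.53571503e+00 5.71235217e-04]
```

```bash
python3 -m inch '[[[-0.4,0.8,0,0,0,0.75,0.1],[-0.4,0.8,0,0,0,0.75,0.1],[-0.4,0.8,0,0,0,0.75,0.1],[-0.5,0.8,0,0,0,0,0.1]]]'; python3 -c "
from workcell import manip
s=manip.get_obs();print(s['q'],s['position'],s['tcp_rot'])"
```

```text
time: 2.95
position: [0.4527, 0.0413, 0.3583]
tcp_rot: [2.088, 2.345, 0.001]
contact_force: [0.0, 0.7, -0.6]
width: 0.0414
[-0.84007062  0.11671527  0.71248295  2.03229573 -0.08833125  1.02092591
  0.03099956] [0.45269788 0.04125381 0.35831996] [2.08796282e+00 2.34500289e+00 9.78067147e-04]
```

```bash
python3 -m inch '[[[-0.7,0.6,0.2,0,0,0,0.1],[-0.7,0.6,0.4,0,0,0,0.1],[-0.7,0.6,0.5,0,0,0,0.1],[-0.6,0.6,0.5,0,0,0,0.1],[-0.3,0.2,0.4,0,0,0,0.1],[0,0,0,0,0,0,0.1]]]'
python3 - <<'E'
from h import *
s=manip.get_obs();print(s['q'],s['position'],s['tcp_rot'])
for n in ("side","top"):
    cv2.imwrite(f'pics/e_{n}.png',optics.grab_frame(n)['frame'])
a=[cv2.imread(f'pics/e_{n}.png') for n in("side","top")]
cv2.imwrite('pics/e.png',cv2.resize(np.hstack(a),(800,300),interpolation=cv2.INTER_AREA))
E
```

```text
time: 3.55
position: [0.5952, -0.0936, 0.2562]
tcp_rot: [-2.091, -2.343, 0.008]
contact_force: [-0.5, 0.7, 0.1]
width: 0.0418
[-0.39621145  0.48152869  0.67874996  1.87384654 -0.36941438  0.91904325
  0.56939755] [ 0.5952387  -0.09359632  0.2561799 ] [-2.09138443 -2.34271021  0.00795784]
```

View pics/e.png

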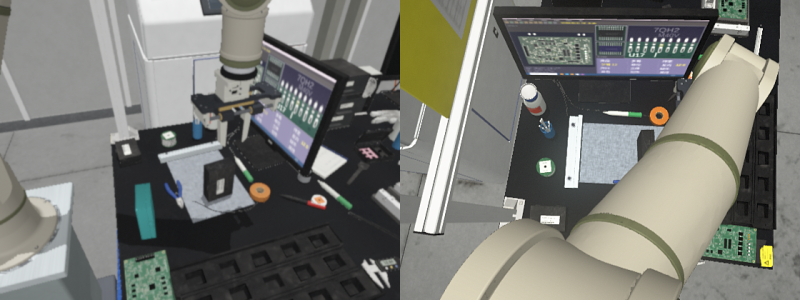

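```bash
python3 -m inch '[[[0,0,0.8,0,0,0,0.1],[0,0,0.8,0,0,0,0.1],[0,0,0.8,0,0,0,0.1],[0,0,0.7,0,0,0,0.1],[0,0,0.02,0,0,0,0.1]]]'
python3 - <<'E'
from h import *
s=manip.get_obs();print(s['position'],s['tcp_rot'],s['contact_force'])
f=optics.grab_frame("side")['frame']; cv2.imwrite('pics/g.png',cv2.resize(f[130:330,150:420],None,fx=2.8,fy=2.8))
f=optics.grab_frame("wrist")['frame']; cv2.imwrite('pics/gw.png',f)
E
```

```text
time: 4.15
position: [0.593, -0.089, 0.1014]
tcp_rot: [-2.084, -2.346, 0.003]
contact_force: [-0.5, 0.4, -0.0]
width: 0.0423
[ 0.59298223 -0.0889958   0.10141769] [-2.08396203 -2.34561478  0.00322611] [-0.52032804  0.4262715  -0.04204376]
```

View pics/g.png

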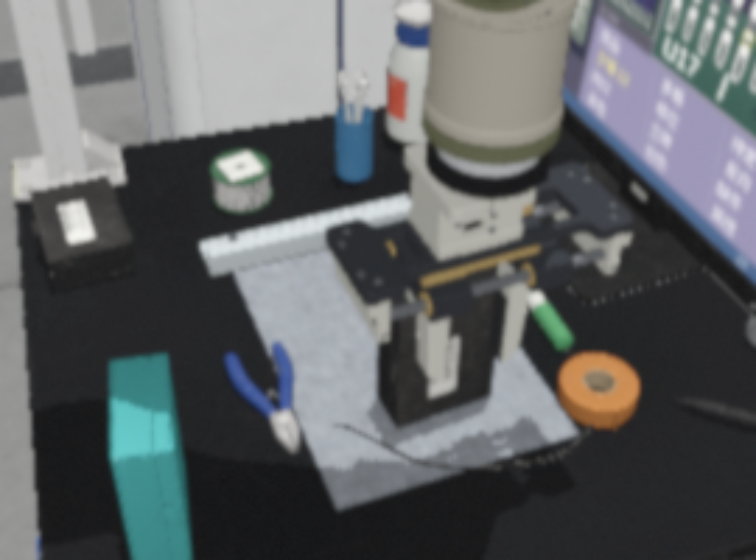

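View pics/gw.png

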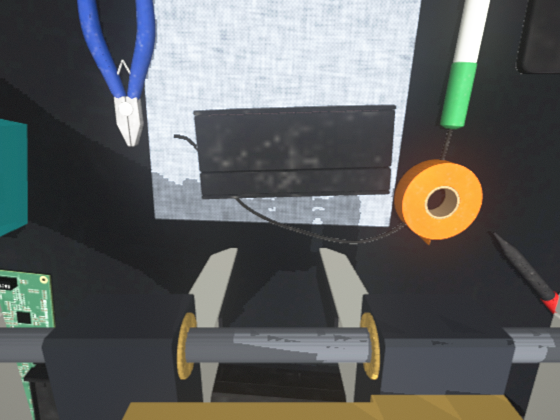

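```bash
cat >> h.py <<'E'
def wun(f,s,uv,z):
    fl=210/np.tan(np.radians(f['fov_y']/2)); d=np.array([(uv[0]-f['cx'])/fl,(uv[1]-f['cy'])/fl,1.])
    M=np.eye(4); M[:3,:3]=R.from_rotvec(s['tcp_rot']).as_matrix(); M[:3,3]=s['position']; M=M@f['hand_eye']
    c=M[:3,3]; d=M[:3,:3]@d; return c+d*(z-c[2])/d[2]
E
python3 - <<'E'
from h import *
s=manip.get_obs(); f=optics.grab_frame("wrist")
for p in [(194,112),(396,106),(203,172),(391,168)]: print(p,wun(f,s,p,.124).round(4))
for p in [(203,198),(388,193)]: print(p,wun(f,s,p,.0).round(4),wun(f,s,p,.124).round(4))
E
```

```text
(194, 112) [ 0.5511 -0.0141  0.124 ]
(396, 106) [ 0.6361 -0.0017  0.124 ]
(203, 172) [ 0.5562 -0.0395  0.124 ]
(391, 168) [ 0.6397 -0.028   0.124 ]
(203, 198) [ 0.532  -0.0888  0.    ] [ 0.5568 -0.0517  0.124 ]
(388, 193) [ 0.6866 -0.0665  0.    ] [ 0.6408 -0.0395  0.124 ]
```

```bash
python3 -m inch '[[[0.2,0.2,0.05,0,0,0,0.1],[0.2,0,0,0,0,0,0.1],[0.15,0,0,0,0,0,0.1],[0.15,0,0,0,0,0,0.1],[0.1,0,0,0,0,0,0.1],[0.1,0,0,0,0,0,0.1]]]'; python3 -m inch '[[[0.15,0,0,0,0,0,0.1],[0.15,0,0,0,0,0,0.1],[0.15,0,0,0,0,0,0.1]]]'
python3 - <<'E'
from h import *
f=optics.grab_frame("side")['frame']; cv2.imwrite('pics/i.png',cv2.resize(f[130:330,150:420],None,fx=2.8,fy=2.8))
E
```

```text
time: 4.9
position: [0.5994, -0.0449, 0.1011]
tcp_rot: [2.089, 2.346, -0.0]
contact_force: [0.5, 0.0, 0.5]
width: 0.042
time: 5.2
position: [0.5967, -0.0221, 0.1008]
tcp_rot: [-2.089, -2.346, 0.0]
contact_force: [-0.1, -0.4, -0.6]
width: 0.0419
```

View pics/i.png

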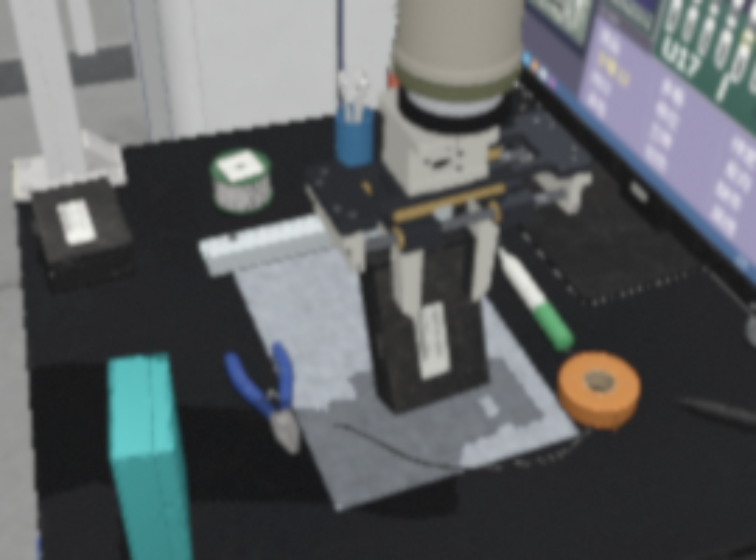

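The box is tipping on its bar-side edge, with the fingers near (410–480, 280). I'll continue.

```bash
python3 -m inch '[[[0.15,0,0,0,0,0,0.1],[0.15,0,0,0,0,0,0.1],[0.1,0,0,0,0,0,0.1],[0,0,0,0,0,0,0.1],[0,0,-0.3,0,0,0,0.1],[0,0,-0.3,0,0,0,0.1]]]'
python3 - <<'E'
from h import *
f=optics.grab_frame("side")['frame']; cv2.imwrite('pics/j.png',cv2.resize(f[130:330,150:420],None,fx=2.8,fy=2.8))
E
```

```text
time: 5.85
position: [0.5945, -0.0036, 0.132]
tcp_rot: [2.09, 2.346, -0.001]
contact_force: [-0.6, -0.1, 0.7]
width: 0.0416
```

View pics/j.png

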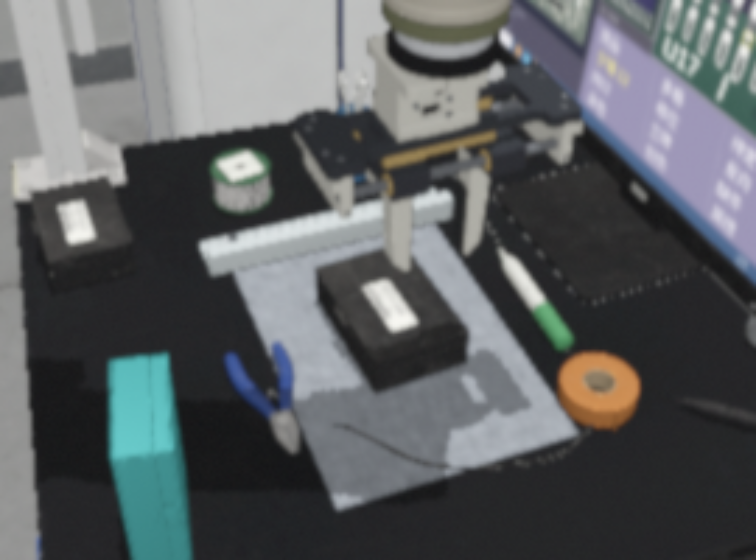

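The box lies flat with its lid up. I'll back off behind it and measure.

```bash
python3 -m inch '[[[-0.6,0,0,0,0,0,0.1],[-0.8,0,0,0,0,0,0.1],[-0.8,0,0,0,0,0,0.1],[-0.2,0,0,0,0,0,0.1],[0,0,0,0,0,0,0.1]]]'
python3 - <<'E'
from h import *
import pickle
s=manip.get_obs(); f=optics.grab_frame("wrist"); pickle.dump((s,f),open('w.pkl','wb'))
cv2.imwrite('pics/k.png',f['frame'])
E
```

```text
time: 6.4
position: [0.6085, -0.1248, 0.1319]
tcp_rot: [2.092, 2.341, 0.0]
contact_force: [0.9, 0.1, -0.6]
width: 0.042
```

View pics/k.png

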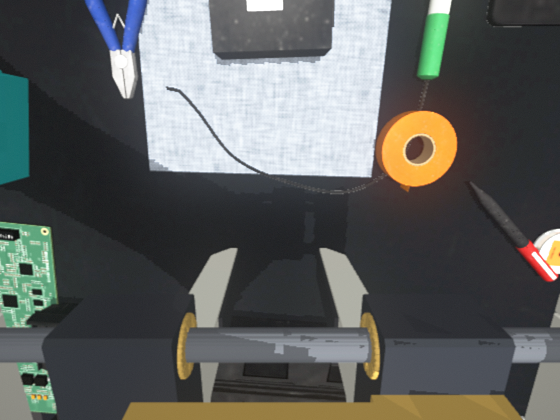

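Run:
```python
from h import *
import pickle
s,f=pickle.load(open('w.pkl','rb'))
for p,z in [((212,55),.039),((332,49),.039),((218,63),0),((330,55),0),((150,170),0),((376,177),0),((219,63),0.02)]: print(p,wun(f,s,p,z).round(4))
f=optics.grab_frame("side"); cv2.imwrite('pics/l.png',cv2.resize(f['frame'][180:300,210:360],None,fx=5,fy=5,interpolation=cv2.INTER_CUBIC))
```

```text
(212, 55) [ 0.5496 -0.0127  0.039 ]
(332, 49) [0.6342 0.0007 0.039 ]
(218, 63) [ 0.5473 -0.0139  0.    ]
(330, 55) [0.6385 0.0024 0.    ]
(150, 170) [ 0.4912 -0.1101  0.    ]
(376, 177) [ 0.6962 -0.0938  0.    ]
(219, 63) [ 0.5516 -0.0156  0.02  ]
```

View pics/l.png

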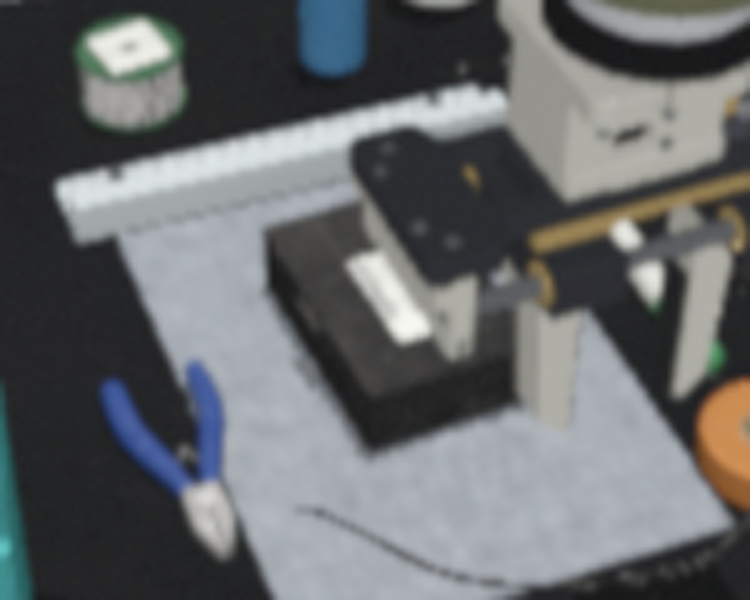

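```bash
python3 -m inch '[[[0,-0.13,0.8,0,0,0.3,0.1],[0,0,0.8,0,0,0,0.1],[0,0,0.6,0,0,0,0.1],[0.3,0,0.14,0,0,0,0.1],[0.6,0,0,0,0,0,0.1],[0.6,0,0,0,0,0,0.1],[0.2,0,0,0,0,0,0.1],[0,0,0,0,0,0,0.1]]]'
python3 - <<'E'
from h import *
import pickle
s=manip.get_obs(); f=optics.grab_frame("wrist"); pickle.dump((s,f),open('w.pkl','wb')); print(s['position'],s['tcp_rot'],s['contact_force'])
cv2.imwrite('pics/m.png',f['frame'])
E
```

```text
time: 7.3
position: [0.5947, -0.0346, 0.0148]
tcp_rot: [-2.114, -2.324, -0.002]
contact_force: [-0.7, -0.0, 0.4]
width: 0.0419
[ 0.59468267 -0.03464036  0.0147529 ] [-2.11372107e+00 -2.32361777e+00 -2.30053523e-03] [-0.70519712 -0.0328716   0.37303344]
```

View pics/m.png

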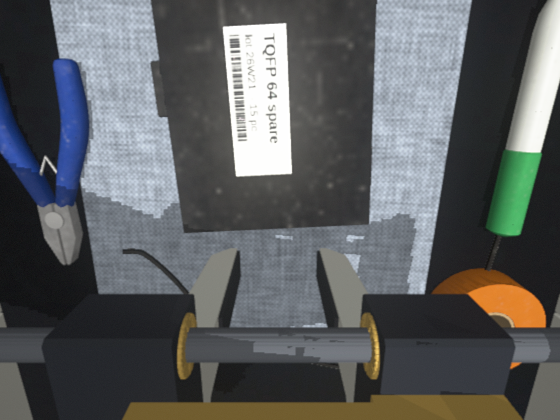

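```bash
python3 -m inch '[[[0.2,0,0,0,0,0,0.1],[0.15,0,0,0,0,0,0.1],[0.15,0,0,0,0,0,0.1],[0.15,0,0,0,0,0,0.1],[0.15,0,0,0,0,0,0.1],[0.15,0,0,0,0,0,0.1],[0.1,0,0,0,0,0,0.1],[0.1,0,0,0,0,0,0.1]]]'
python3 - <<'E'
from h import *
s=manip.get_obs(); f=optics.grab_frame("side"); print(s['position'],s['tcp_rot'],s['contact_force'])
a=cv2.resize(f['frame'][180:300,210:360],None,fx=5,fy=5,interpolation=cv2.INTER_CUBIC)
cv2.imwrite('pics/n.png',a)
E
```

```text
time: 8.15
position: [0.5894, 0.0193, 0.014]
tcp_rot: [2.119, 2.318, 0.0]
contact_force: [0.1, -3.2, 1.9]
width: 0.0421
[0.58936691 0.01931406 0.01402623] [2.11924490e+00 2.31843878e+00 1.77675440e-04] [ 0.12755594 -3.1554735   1.86867441]
```

View pics/n.png

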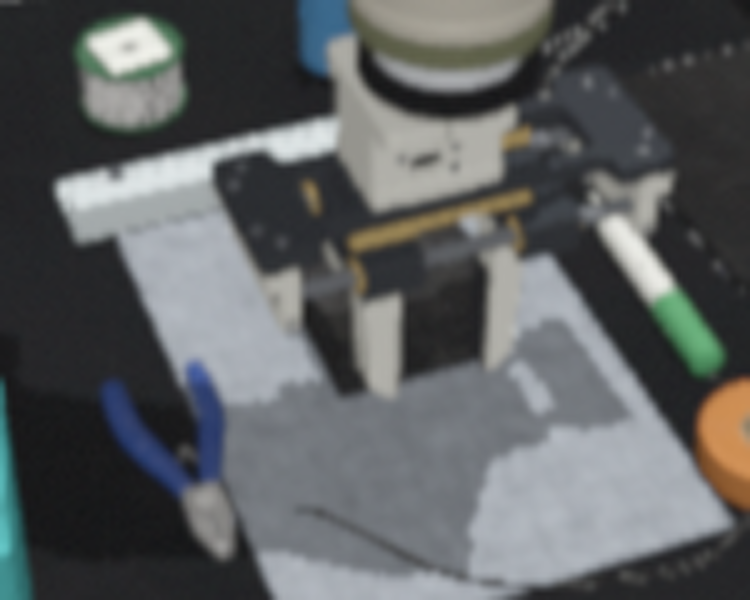

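```bash
python3 -m inch '[[[0.1,0,0,0,0,0,0.1],[0.1,0,0,0,0,0,0.1],[0.08,0,0,0,0,0,0.1],[0.05,0,0,0,0,0,0.1],[0.03,0,0,0,0,0,0.1]]]';python3 -m inch '[[[0.04,0,0,0,0,0,0.1],[0.03,0,0,0,0,0,0.1]]]'
python3 - <<'E'
from h import *
s=manip.get_obs(); f=optics.grab_frame("wrist"); print(s['position'],s['tcp_rot'],s['contact_force'])
cv2.imwrite('pics/o.png',f['frame'])
E
```

```text
time: 8.7
position: [0.5876, 0.0373, 0.0139]
tcp_rot: [-2.119, -2.319, -0.0]
contact_force: [-0.5, -2.3, 0.7]
width: 0.0418
time: 8.9
position: [0.5872, 0.0405, 0.0139]
tcp_rot: [-2.12, -2.319, 0.0]
contact_force: [-0.1, -2.6, 1.1]
width: 0.0423
[0.58722362 0.04051842 0.01392723] [-2.11964096e+00 -2.31868212e+00  8.55654949e-05] [-0.05343487 -2.56675103  1.11997916]
```

View pics/o.png

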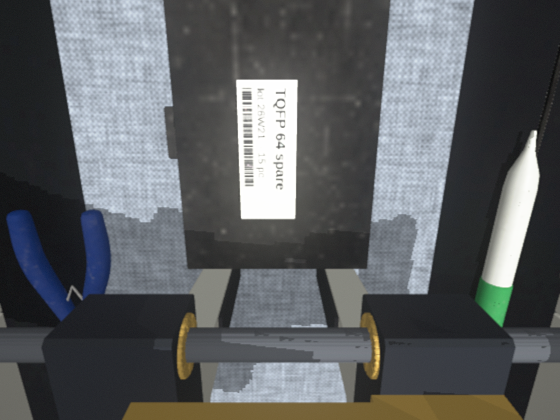

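Both fingers lie on the box end (row 268, columns 187–369), and the box is square. I'll continue in small steps until the force rises.

```bash
for i in 1; do python3 -m inch '[[[0.03,0,0,0,0,0,0.1],[0.03,0,0,0,0,0,0.1]]]'; python3 -m inch '[[[0.03,0,0,0,0,0,0.1],[0.02,0,0,0,0,0,0.1]]]'; done
```

```text
time: 9.15
position: [0.587, 0.0435, 0.0139]
tcp_rot: [-2.12, -2.319, 0.0]
contact_force: [-0.0, -3.0, 1.5]
width: 0.042
time: 9.35
position: [0.5867, 0.0442, 0.0139]
tcp_rot: [2.12, 2.316, -0.002]
contact_force: [-0.8, -10.6, 0.6]
width: 0.0422
```

```bash
python3 -m inch '[[[0.03,0,0,0,0,0,0.1],[0,0,0,0,0,0,0.1]]]'; python3 -m inch '[[[-0.04,0,0,0,0,0,0.1],[-0.2,0,0,0,0,0,0.1],[-0.6,0,0,0,0,0,0.1],[-0.6,0,0,0,0,0,0.1],[-0.4,0,-0.8,0,0,0,0.1],[-0.4,0,-1,0,0,0,0.1],[-0.4,0,-1,0,0,0,0.1],[0,0,-0.2,0,0,0,0.1]]]'
python3 - <<'E'
from h import *
import pickle
s=manip.get_obs(); w=optics.grab_frame("wrist"); f=optics.grab_frame("side"); print(s['position'],s['tcp_rot'],s['contact_force'])
pickle.dump((s,w,f),open('z.pkl','wb'))
cv2.imwrite('pics/p.png',w['frame']); cv2.imwrite('pics/q.png',cv2.resize(f['frame'][160:300,200:380],None,fx=4,fy=4,interpolation=cv2.INTER_CUBIC))
E
```

```text
time: 9.55
position: [0.5864, 0.0443, 0.014]
tcp_rot: [2.121, 2.314, -0.004]
contact_force: [0.0, -11.6, 0.4]
width: 0.0418
time: 10.35
position: [0.6002, -0.0849, 0.1618]
tcp_rot: [2.119, 2.311, 0.006]
contact_force: [0.2, -0.2, -0.9]
width: 0.0418
[ 0.60021606 -0.08490772  0.16177181] [2.11935104 2.31100786 0.00597325] [ 0.17468202 -0.22227399 -0.88120515]
```

View pics/p.png

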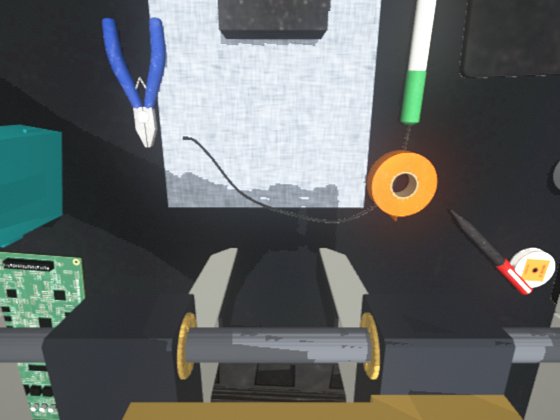

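View pics/q.png

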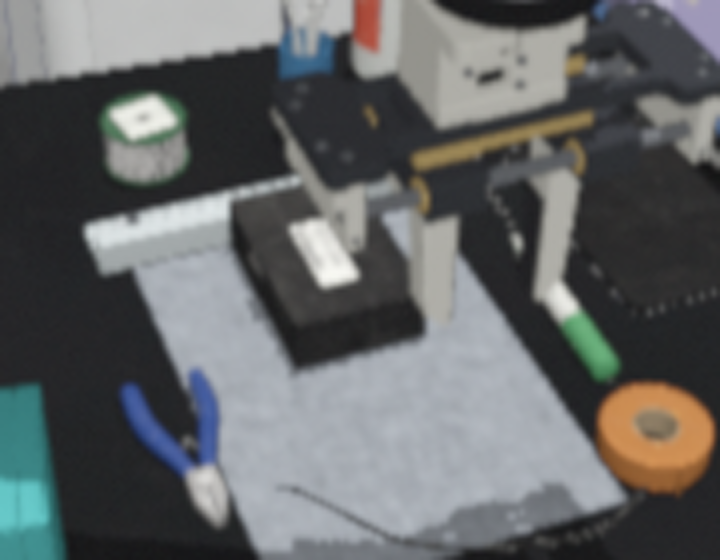

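It appears flush in the side view (box lead edge at (235–300, 200)). I'll check from above the joint with the wrist camera.

```bash
python3 -m inch '[[[0.3,0,-0.8,0,0,0,0.1],[0.8,0,-0.4,0,0,0,0.1],[0.8,0,0,0,0,0,0.1],[0.5,0,0,0,0,0,0.1],[0.1,0,0,0,0,0,0.1],[0,0,0,0,0,0,0.1]]]'
python3 - <<'E'
from h import *
import pickle
s=manip.get_obs(); w=optics.grab_frame("wrist"); print(s['position'],s['contact_force'])
pickle.dump((s,w),open('z.pkl','wb'))
cv2.imwrite('pics/r.png',w['frame'])
E
```

```text
time: 11.05
position: [0.5862, 0.0449, 0.2152]
tcp_rot: [-2.115, -2.321, 0.003]
contact_force: [0.1, 0.4, -0.1]
width: 0.0418
[0.58621043 0.04491936 0.2151847 ] [ 0.13644791  0.39055428 -0.12677234]
```

View pics/r.png

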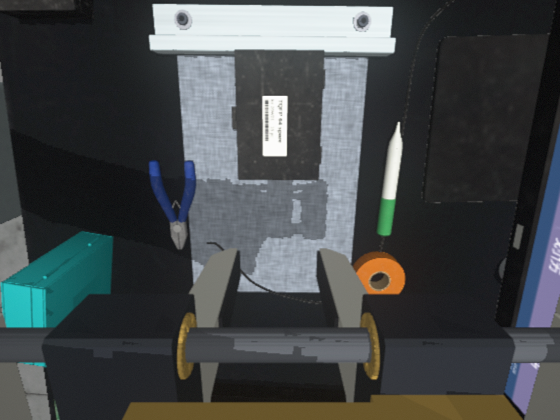

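Run:
```python
from h import *
import pickle
s,w=pickle.load(open('z.pkl','rb'))
cv2.imwrite('pics/s.png',cv2.resize(w['frame'][0:200,140:400],None,fx=3,fy=3,interpolation=cv2.INTER_CUBIC))
```

```text
(no output)
```

View pics/s.png

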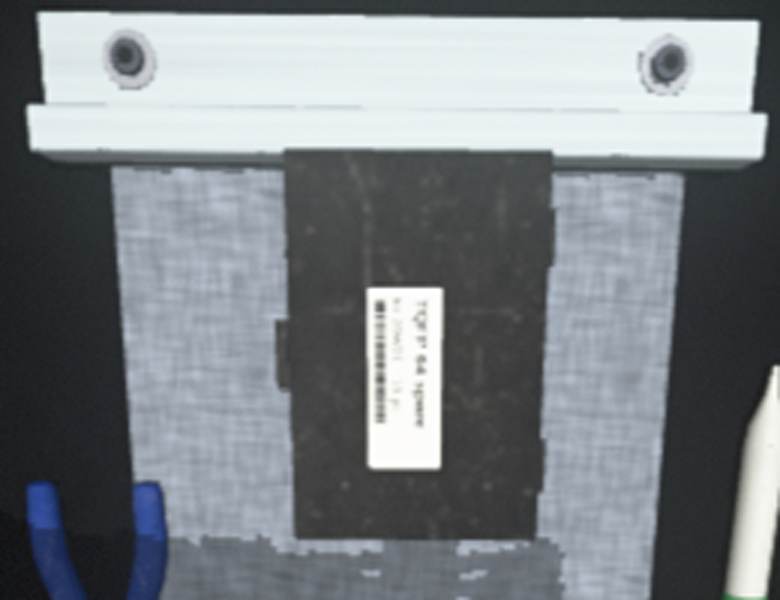

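Run:
```python
from h import *
import pickle
s,w=pickle.load(open('z.pkl','rb'))
C=lambda u,v:(140+u/3-.3,v/3-.3)
L,Rr=wun(w,s,C(30,151),.024),wun(w,s,C(762,158),.024)
e=(Rr-L)[:2]; ln=np.hypot(*e); e/=ln; n=np.array([-e[1],e[0]]); m=((L+Rr)/2)[:2]
print('bar',L.round(4),Rr.round(4),ln,np.arctan2(e[1],e[0]))
B=[wun(w,s,C(*p),.039) for p in [(285,151),(552,151),(296,539),(536,539)]]
for b in B: print(b.round(4),'bar frame',((b[:2]-m)@e).round(4),((b[:2]-m)@n).round(4))
a=(B[0]+B[1]-B[2]-B[3])[:2]; print('yaw err',np.arctan2(-a@e,a@n))
```

```text
bar [0.4487 0.1685 0.024 ] [0.6875 0.1882 0.024 ] 0.23965728739852246 0.08257332559666235
[0.5339 0.1741 0.039 ] bar frame -0.0345 -0.0014
[0.6172 0.1817 0.039 ] bar frame 0.0492 -0.0007
[0.5443 0.0506 0.039 ] bar frame -0.0343 -0.1254
[0.628  0.0583 0.039 ] bar frame 0.0497 -0.1246
yaw err 0.00314341958196915
```

Lead edge about −1 mm from the bar face, yaw error 0.003 rad, and off-centre by +7 mm. The robot is clear of everything, so I'm handing in.

```bash
python3 -c "
from workcell import ticket
print(ticket.close_job())"
```

```text
the job is handed in; nothing more can be done
None
```

I tipped the box toward the bar with two partly open fingers high on its lid face. It fell flat with the lid up. I then slid it from behind until it met the bar; the wrist force rose from about 3 N to 12 N at contact. Nothing was gripped or lifted, and I handed the job in at about 11 s of robot time.

- **Box position:** the last wrist-camera check put the leading end about 1 mm in front of the bar face. It was parallel within 0.003 rad and 7 mm off the bar's middle. These figures come from the camera calibration, which is good to about 2 mm.
- **Clearance:** the arm was clear of the box and bench at hand-in, with contact force near zero.
- **Bystanders:** the pen, tape and cutters look unmoved in the last wrist pictures. The spool and swabs were last seen in the side view, partly cut off for the swabs. I judged all five by eye and did not measure them.

No check failed or disagreed. The hand-in reported no verdict.

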